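Deal the small pots onto the breakfast trays

ROBOT

A 6-joint arm with a two-finger parallel gripper is mounted at the origin on a cart in front of the work surface, level with it; the furniture and walls round the work are solid. World frame = base frame: x ahead of the robot, y to its left, z up, the work surface at z = 0. Lengths are in mm, angles in rad, forces in N, time in s.
With the tool pointing down it reaches from about 350 to 875 mm from the base axis. Payload 4.2 kg.
Tool frame: the origin (TCP) lies at the very end of the fingers, on their centre line; the grasp point (between the pads) lies 19 mm behind it; z points along the fingers, y is the line along which they close (so a half turn about z gives the same grasp; the last joint's range is limited). The gripper opens to 85 mm and grips with 20 to 120 N. Pads are 22 mm wide; open, the fingers measure 114 mm over their backs; the gripper's body (76 mm by 85 mm) begins 54 mm behind the grasp point. The pads swing forward as they close: fully open they stand 13 mm farther back than shut.
Start: joints at [-0.917, 0.385, 0.008, 0, -1.194, -0.259], TCP at [240.403, -576.893, 231.312] pointing down, gripper open.
Joint ranges: [-3.14, 3.14], [-1.21, 2.06], [-1.07, 1.41], [-3.16, 2.05], [-2.99, -0.16], [-3.1, 3.1]. Speed limits (rad/s): [2.79, 2.79, 3.14, 3.14, 3.14, 3.14].

INTERFACE

Orientations are given as a unit quaternion [x, y, z, w].
In Python, from bench import arm, optics gives the robot as it stands. The module is installed in compiled form; this text tells all that it offers.
- The arm moves only by the tool step_arm, never from a script. Its argument "motion" is a list of rows, each an object with "dr": the turn, a rotation vector about the tool's x, y, z in units of 8 degrees (1.0 is 8 degrees), a list of three; "slide": the shift along the tool's x, y, z in mm, a list of three; "jaw": the finger opening in mm, from 0 to 85.4. A call has exactly 8 rows; each row is the pose to reach, as a shift and turn from the pose commanded when the call began, along the tool's axes at that moment; what a row does not reach only later rows make up. A row lasts 1/8 s, in which the tool goes at most 62.5 mm and 10.7 degrees, less where a joint would pass 70% of its speed; a pose out of reach is approached as far as the arm can. A call with a gripper value outside its range is refused whole. The fingers move at their own pace and stop on an object; the grip force is fixed at half the most. Time passes only in rows, so rows that repeat a pose let the fingers close, or fill a call up. It gives the time, the measured TCP pose, the force, the opening and the grip force at its end, in the units of the state.
- arm.read_state(): the state, without advancing time (a new reading comes with each control period).
- optics.get_image(name): name is "side" or "top" or "wrist"; returns the picture (480x640x3 uint8, blue, green, red); there is no depth.
- optics.camera_info(name): a dict with "camera_matrix" (3x3 intrinsics, pixels), "view" (4x4, takes a point from world to camera coordinates); the wrist camera has in their place "T_tool_cam" (4x4, takes a point from camera to tool coordinates, whose origin is the TCP and whose axes are the flange's). Camera axes: x right, y up, looking along -z (the intrinsics and any distortion apply to the point x, -y, -z); pixel columns grow to the right and rows downward; lengths in mm; the calibration is good to about 2 mm. A picture is of the moment at which its call begins: read the wrist's pose just before it. camera_info takes no time and is no camera call.
- arm.job_done(): hands the job in; it is judged then, once.
The state is a dict: "clock": time; "joints": joint angles; "joint_vel": joint speeds; "joint_efforts": joint torques, N m; "position": TCP position; "ee_rot": TCP orientation; "contact_force": force on the tool from outside, world axes, zero at the start; "wrist_torque": the same for the moment, N m; "gripper_width": finger opening in mm; "grasp_force": force on a finger pad.
Only numpy, scipy, OpenCV 4.12 (cv2) and the standard library are available. Lean on these libraries where they do the work, as an engineer would, in place of code of your own. Each camera call takes 0.05 s, during which the arm holds its last target. There are 200 camera calls.

TASK

Two breakfast trays are being laid: deal out the two small steel pots with black lids in turn, one per tray, so that both trays hold the same number. Put one pot (either one) on the round tray first and let go of it, then the other one on the rectangular tray. Set each pot down upright, flat on the tray's floor inside the rim; do not drop it.

Things in the scene. Friction and masses are not known exactly. Their poses are not given: they have to be found in the camera images.
- pot_a: small round steel pot with a flat black lid fixed on it, 37 mm in diameter and 43 mm high (lid part from 31 mm up), about 80 g, loose and standing upright on the worktop. The two pots are identical. Origin: centre of its underside; z up its axis.
- pot_b: small round steel pot with a flat black lid fixed on it, 37 mm in diameter and 43 mm high (lid part from 31 mm up), about 80 g, loose and standing upright on the worktop. The two pots are identical. Origin: centre of its underside; z up its axis.
- tray_round: round low wooden tray, fixed to the worktop, empty, 156 mm in diameter over the rim, rim 14 mm high and 5 mm thick, flat floor with its upper face 5 mm above the worktop, about 132 mm across. Origin: centre of its underside, on the worktop; z up.
- tray_rect: rectangular low wooden tray, fixed to the worktop, empty, 120 mm (its x) by 170 mm (its y), walls 14 mm high and 5 mm thick, a low steel bar handle on top of each short end wall up to 29 mm high, flat floor with its upper face 5 mm above the worktop, 110 x 160 mm inside. Origin: centre of its underside, on the worktop; z up.
Mind the look-alikes: they are no part of the job. Leave any blue, pink or yellow look-alike of the pot_b alone.

How it is judged:
By the outcome, as a careful person would: the job done as asked, in the order asked, and still so for the second after the job is handed in, with the robot touching nothing.
It also fails if it takes over 58 s, if anything falls off the work surface, if the arm or the gripper's body presses on something with over 40 N, if the wrist force passes 120 N, or if a joint passes its speed limit or range.

## Working session

There is one attempt and no reset: what is moved stays moved. The work goes in short steps, Python scripts to look and compute and a tool call to move; the robot and the scene stay as the last step left them, time stands still between calls to the robot, and variables do not carry over. Pictures are saved under pics/ and viewed, at most 10 in all, crops included, and the job is handed in when it is done.

Besides the shell and the picture viewer there is one more tool, called after "Emit:" as name([rows], argument=value, ...), one row to a line, values as JSON. step_arm: Moves the arm, as the interface text tells. Its arguments: {"type":"object","properties":{"motion":{"type":"array","items":{"type":"object","properties":{"dr":{"type":"array","items":{"type":"number"}},"slide":{"type":"array","items":{"type":"number"}},"jaw":{"type":"number"}}}}},"required":["motion"]}

```bash
mkdir -p pics; python3 - <<'E'
from bench import arm, optics
import cv2
s=arm.read_state();print({k:s[k] for k in('clock','position','ee_rot','gripper_width')})
for n in('top','side'):
    cv2.imwrite(f'pics/{n}1.png',optics.get_image(n)); print(n,optics.camera_info(n))
print(optics.camera_info('wrist'))
E
```

```text
{'clock': 0.0, 'position': array([ 240.15479575, -576.36401767,  230.19365496]), 'ee_rot': array([-1.96008191e-01,  9.80601609e-01,  1.09625157e-03, -2.69427806e-04]), 'gripper_width': 85.4424390194899}
top {'camera_matrix': array([[591.80057557,   0.        , 323.43531331],
       [  0.        , 591.80057557, 246.75449723],
       [  0.        ,   0.        ,   1.        ]]), 'view': array([[ 2.81915561e-02, -9.99584851e-01, -5.94653964e-03,
        -5.69050997e+00],
       [ 9.92052921e-01,  2.72483823e-02,  1.22835366e-01,
        -4.43490762e+02],
       [-1.22622337e-01, -9.36220212e-03,  9.92409246e-01,
        -1.35903966e+03],
       [ 0.00000000e+00,  0.00000000e+00,  0.00000000e+00,
         1.00000000e+00]])}
side {'camera_matrix': array([[490.22758543,   0.        , 314.4499292 ],
       [  0.        , 490.22758543, 245.32633235],
       [  0.        ,   0.        ,   1.        ]]), 'view': array([[ 7.79145325e-01, -6.26828034e-01, -4.37933279e-03,
        -3.52953043e+02],
       [ 3.83957751e-01,  4.71712666e-01,  7.93765460e-01,
        -1.88771295e+02],
       [-4.95488656e-01, -6.20140126e-01,  6.08208201e-01,
        -7.64918843e+02],
       [ 0.00000000e+00,  0.00000000e+00,  0.00000000e+00,
         1.00000000e+00]])}
{'camera_matrix': array([[345.28412295,   0.        , 322.5550753 ],
       [  0.        , 345.28412295, 240.90704115],
       [  0.        ,   0.        ,   1.        ]]), 'T_tool_cam': array([[-1.59217782e-04,  9.64657352e-01,  2.63507434e-01,
         6.64142894e+01],
       [ 9.99999528e-01,  4.06115818e-04, -8.82498452e-04,
        -6.49245524e-02],
       [-9.58323157e-04,  2.63507170e-01, -9.64656961e-01,
        -1.41977874e+02],
       [ 0.00000000e+00,  0.00000000e+00,  0.00000000e+00,
         1.00000000e+00]])}
```

View pics/top1.png

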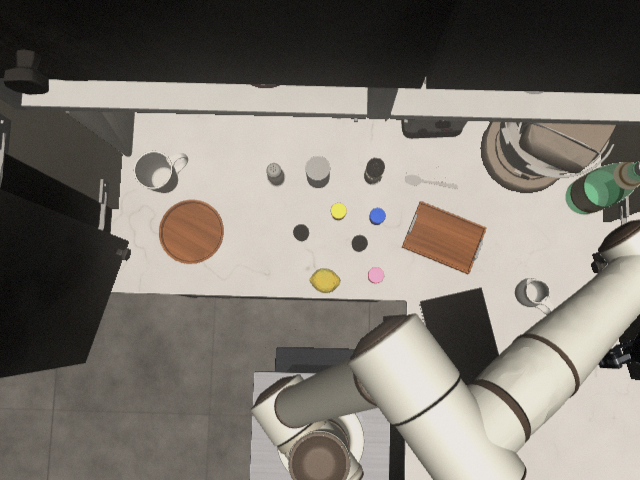

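View pics/side1.png

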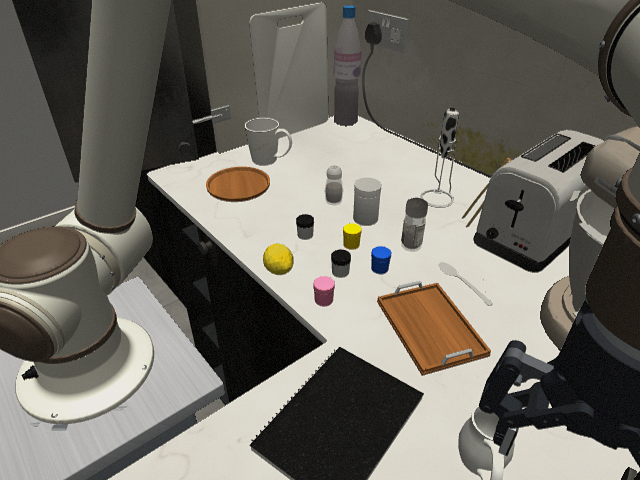

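Top view: the candidates are black-lidded steel pots at (301,233) and (360,243). The look-alikes are yellow (339,211), blue (377,216) and pink (376,275), plus the dark-topped mill (375,170) and the grey canister (317,170). I choose the two black ones. The round tray is at (191,231) and the rectangular one at (444,237).

```bash
cat > h.py <<'E'
import numpy as np, cv2
from bench import arm, optics
from scipy.spatial.transform import Rotation as R
F=np.diag([1,-1,-1.])
def ray(n,uv,z,T=None):
    i=optics.camera_info(n); d=F@np.linalg.inv(i['camera_matrix'])@[*uv,1]
    M=np.linalg.inv(i['view']) if T is None else T@i['T_tool_cam']
    d=M[:3,:3]@d; o=M[:3,3]; return (o+d*(z-o[2])/d[2]).round(1)
def tool():
    s=arm.read_state(); T=np.eye(4); T[:3,:3]=R.from_quat(s['ee_rot']).as_matrix(); T[:3,3]=s['position']; return T
def proj(p,T):
    i=optics.camera_info('wrist'); q=np.linalg.inv(T@i['T_tool_cam'])@[*p,1]; q=i['camera_matrix']@(F@q[:3]); return (q[:2]/q[2]).round()
E
python3 - <<'E'
from h import *
im=cv2.imread('pics/top1.png')
g=im.max(2)
for n,(u,v) in dict(A=(301,233),B=(360,243)).items():
    c=g[v-12:v+13,u-12:u+13]; ys,xs=np.nonzero(c<75); uv=(u-12+xs.mean(),v-12+ys.mean()); print(n,uv,len(xs),ray('top',uv,43))
for n,uv in dict(Y=(339,211),Bl=(377,216),P=(376,275),lemon=(325,280)).items(): print(n,ray('top',uv,40))
hsv=cv2.cvtColor(im,cv2.COLOR_BGR2HSV)
m=((hsv[...,0]<15)&(hsv[...,1]>110)&(hsv[...,2]>60)).astype('uint8')
for c in cv2.findContours(m,0,2)[0]:
    if cv2.contourArea(c)>800:
        r=cv2.minAreaRect(c); print('tray',r,ray('top',r[0],12),[ray('top',p,12).tolist() for p in cv2.boxPoints(r)])
print(tool().round(3))
s=cv2.imread('pics/side1.png')
cv2.imwrite('pics/crop1.png',cv2.resize(s[195:315,250:410],None,fx=4,fy=4))
E
```

```text
A (np.float64(300.44), np.float64(232.42666666666668)) 150 [473.6  60.9  43. ]
B (np.float64(358.86857142857144), np.float64(243.10285714285715)) 175 [452.3 -75.3  43. ]
Y [527.1 -27.5  40. ]
Bl [ 517.7 -116.4   40. ]
P [ 379.6 -116.5   40. ]
lemon [364.8   0.8  40. ]
tray ((444.0955505371094, 237.42161560058594), (71.70307922363281, 49.23545455932617), 22.01128387451172) [ 475.5 -278.5   12. ] [[450.3, -178.2, 12.0], [561.4, -220.9, 12.0], [500.8, -379.1, 12.0], [390.9, -335.2, 12.0]]
tray ((190.7000274658203, 231.40000915527344), (62.162689208984375, 63.504329681396484), 63.43495178222656) [473.5 323.6  12. ] [[503.5, 426.5, 12.0], [576.2, 294.4, 12.0], [443.7, 221.3, 12.0], [372.5, 352.2, 12.0]]
[[-9.23000e-01 -3.84000e-01 -1.00000e-03  2.40201e+02]
 [-3.84000e-01  9.23000e-01  2.00000e-03 -5.76433e+02]
 [ 0.00000e+00  2.00000e-03 -1.00000e+00  2.30311e+02]
 [ 0.00000e+00  0.00000e+00  0.00000e+00  1.00000e+00]]
```

View pics/crop1.png

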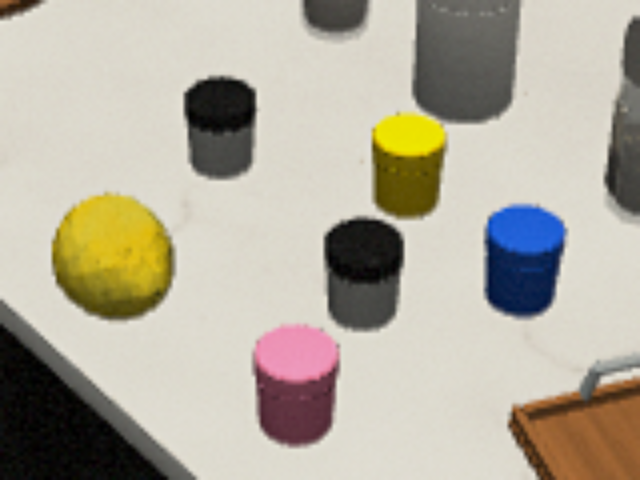

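The crop shows two steel pots with black lids, so the choice holds. Pot at (473,61) goes to the round tray, the other to the rectangular one. I'm setting out for a look above pot A.

Emit:
step_arm([
  {"slide": [-15,16,0],"dr": [0,0,0.2],"jaw": 70},
  {"slide": [-45,48,0],"dr": [0,0,0.6],"jaw": 70},
  {"slide": [-80,87,0],"dr": [0,0,1.0],"jaw": 70},
  {"slide": [-120,130,0],"dr": [0,0,1.5],"jaw": 70},
  {"slide": [-160,173,0],"dr": [0,0,2.0],"jaw": 70},
  {"slide": [-200,216,0],"dr": [0,0,2.5],"jaw": 70},
  {"slide": [-240,260,0],"dr": [0,0,2.83],"jaw": 70},
  {"slide": [-280,303,0],"dr": [0,0,2.83],"jaw": 70},
])

```text
clock: 1.1
position: [382.4, -187.6, 231.3]
ee_rot: [0.0, 1.0, 0.0, 0.0]
contact_force: [0.2, -1.4, 0.4]
gripper_width: 69.9
grasp_force: 0.0
```

Emit:
step_arm([
  {"slide": [-15,42,10],"jaw": 70},
  {"slide": [-30,85,25],"jaw": 70},
  {"slide": [-47,128,45],"jaw": 70},
  {"slide": [-62,170,65],"jaw": 70},
  {"slide": [-76,209,80],"jaw": 70},
  {"slide": [-86,237,88],"jaw": 70},
  {"slide": [-91,249,90],"jaw": 70},
  {"slide": [-91,249,90],"jaw": 70},
])

```text
$.motion[0]: bad value
```

```bash
cat > look.py <<'E'
from h import *
import sys
T=tool(); im=optics.get_image('wrist'); cv2.imwrite('pics/'+sys.argv[1]+'.png',im)
print(T.round(2)[:3], arm.read_state()['joints'].round(2))
p=[float(x) for x in sys.argv[2:5]]; print('expected px',proj(p,T))
E
python3 look.py w1 474 61 43
```

```text
[[  -1.      0.      0.    382.4 ]
 [   0.      1.      0.   -187.64]
 [  -0.      0.     -1.    231.26]] [-0.06  0.04 -0.45 -0.   -1.09 -1.5 ]
expected px [560. 303.]
```

View pics/w1.png

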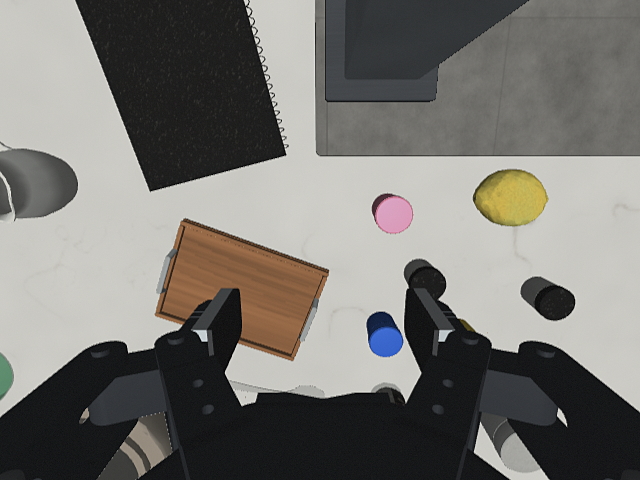

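The wrist view shows pot A at (553,299), pot B at (430,280), the tray at (243,288), and pink and blue at (393,213) and (385,335). The move was refused because it had no "dr", so I'm repeating it.

```bash
python3 - <<'E'
from h import *
T=tool(); print('A',ray('wrist',(554,300),43,T),'B',ray('wrist',(431,281),43,T))
for c in [(183,219),(328,270),(294,360),(156,315)]: print(ray('wrist',c,14,T))
E
```

```text
A [471.3  59.2  43. ] B [450.6 -71.1  43. ]
[ 393.1 -330.4   14. ]
[ 449.8 -176.2   14. ]
[ 563.8 -215.6   14. ]
[ 505.4 -372.6   14. ]
```

Emit:
step_arm([
  {"slide": [-15,42,10],"dr": [0,0,0],"jaw": 70},
  {"slide": [-30,85,25],"dr": [0,0,0],"jaw": 70},
  {"slide": [-47,128,45],"dr": [0,0,0],"jaw": 70},
  {"slide": [-62,170,65],"dr": [0,0,0],"jaw": 70},
  {"slide": [-76,209,80],"dr": [0,0,0],"jaw": 70},
  {"slide": [-86,237,88],"dr": [0,0,0],"jaw": 70},
  {"slide": [-91,249,90],"dr": [0,0,0],"jaw": 70},
  {"slide": [-91,249,90],"dr": [0,0,0],"jaw": 70},
])

```text
clock: 2.15
position: [473.4, 59.6, 141.1]
ee_rot: [-0.0, 1.0, -0.0, -0.0]
contact_force: [-0.6, 0.5, 0.0]
gripper_width: 69.7
grasp_force: 0.0
```

```bash
python3 look.py w2 474 61 43
```

```text
[[ -1.    -0.    -0.   473.42]
 [ -0.     1.    -0.    59.65]
 [  0.    -0.    -1.   141.11]] [ 0.47  0.23 -0.47 -0.   -0.87 -2.04]
expected px [324. 243.]
```

View pics/w2.png

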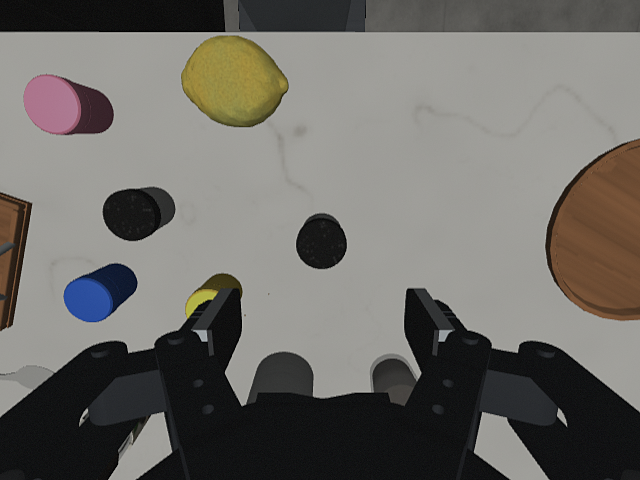

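Pot A's lid is at (321,243), within 2 mm of where I expected it. The fingers have free space on both sides, so I'm descending.

Emit:
step_arm([
  {"slide": [0,0,25],"dr": [0,0,0],"jaw": 64},
  {"slide": [0,0,55],"dr": [0,0,0],"jaw": 64},
  {"slide": [0,0,85],"dr": [0,0,0],"jaw": 64},
  {"slide": [0,0,108],"dr": [0,0,0],"jaw": 64},
  {"slide": [0,0,122],"dr": [0,0,0],"jaw": 64},
  {"slide": [0,0,130],"dr": [0,0,0],"jaw": 64},
  {"slide": [0,0,134],"dr": [0,0,0],"jaw": 64},
  {"slide": [0,0,134],"dr": [0,0,0],"jaw": 64},
])

```text
clock: 3.2
position: [473.7, 59.5, 7.6]
ee_rot: [0.0, 1.0, 0.0, 0.0]
contact_force: [-0.4, -0.7, -0.9]
gripper_width: 64.2
grasp_force: 0.0
```

Emit:
step_arm([
  {"slide": [0,0,0],"dr": [0,0,0],"jaw": 50},
  {"slide": [0,0,0],"dr": [0,0,0],"jaw": 42},
  {"slide": [0,0,0],"dr": [0,0,0],"jaw": 38},
  {"slide": [0,0,0],"dr": [0,0,0],"jaw": 30},
  {"slide": [0,0,0],"dr": [0,0,0],"jaw": 25},
  {"slide": [0,0,0],"dr": [0,0,0],"jaw": 25},
  {"slide": [0,0,0],"dr": [0,0,0],"jaw": 25},
  {"slide": [0,0,0],"dr": [0,0,0],"jaw": 25},
])

```text
clock: 4.2
position: [473.6, 59.4, 7.7]
ee_rot: [0.0, 1.0, 0.0, 0.0]
contact_force: [-0.3, -1.0, 5.4]
gripper_width: 34.5
grasp_force: 59.3
```

Emit:
step_arm([
  {"slide": [0,0,-15],"dr": [0,0,0],"jaw": 25},
  {"slide": [0,0,-40],"dr": [0,0,0],"jaw": 25},
  {"slide": [0,25,-65],"dr": [0,0,0],"jaw": 25},
  {"slide": [0,65,-80],"dr": [0,0,0],"jaw": 25},
  {"slide": [0,110,-80],"dr": [0,0,0],"jaw": 25},
  {"slide": [0,155,-80],"dr": [0,0,0],"jaw": 25},
  {"slide": [0,190,-80],"dr": [0,0,0],"jaw": 25},
  {"slide": [0,210,-80],"dr": [0,0,0],"jaw": 25},
])

```text
clock: 5.2
position: [473.1, 271.0, 86.7]
ee_rot: [-0.0, 1.0, -0.0, -0.0]
contact_force: [-0.0, 0.0, -1.5]
gripper_width: 34.3
grasp_force: 59.8
```

```bash
python3 look.py w3 473.5 323.6 5; python3 - <<'E'
from h import *
print(arm.read_state()['gripper_width'],arm.read_state()['grasp_force'])
E
```

```text
[[ -1.    -0.    -0.   473.07]
 [ -0.     1.    -0.   270.95]
 [  0.    -0.    -1.    86.72]] [ 0.82  0.4  -0.37 -0.   -0.79 -2.39]
expected px [400. 249.]
34.15818197174956 59.82153716217226
```

View pics/w3.png

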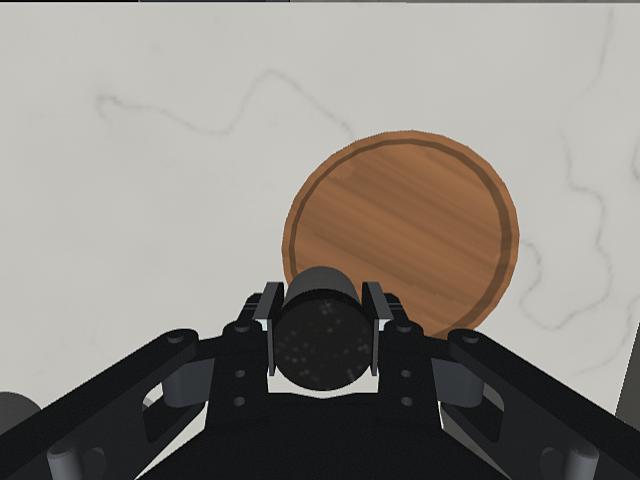

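The pot is held upright between the pads at (322,340). The tray centre is at about (401,248), as expected. Moving over it and lowering.

Emit:
step_arm([
  {"slide": [0,20,0],"dr": [0,0,0],"jaw": 25},
  {"slide": [0,42,5],"dr": [0,0,0],"jaw": 25},
  {"slide": [0,52,25],"dr": [0,0,0],"jaw": 25},
  {"slide": [0,53,45],"dr": [0,0,0],"jaw": 25},
  {"slide": [0,53,60],"dr": [0,0,0],"jaw": 25},
  {"slide": [0,53,68],"dr": [0,0,0],"jaw": 25},
  {"slide": [0,53,72],"dr": [0,0,0],"jaw": 25},
  {"slide": [0,53,73],"dr": [0,0,0],"jaw": 25},
])

```text
clock: 6.25
position: [473.7, 322.6, 14.5]
ee_rot: [0.0, 1.0, 0.0, 0.0]
contact_force: [0.1, 0.5, -1.4]
gripper_width: 34.5
grasp_force: 59.8
```

Emit:
step_arm([
  {"slide": [0,0,0.5],"dr": [0,0,0],"jaw": 25},
  {"slide": [0,0,0.5],"dr": [0,0,0],"jaw": 25},
  {"slide": [0,0,1],"dr": [0,0,0],"jaw": 25},
  {"slide": [0,0,1],"dr": [0,0,0],"jaw": 25},
  {"slide": [0,0,1],"dr": [0,0,0],"jaw": 25},
  {"slide": [0,0,1],"dr": [0,0,0],"jaw": 25},
  {"slide": [0,0,1],"dr": [0,0,0],"jaw": 25},
  {"slide": [0,0,1],"dr": [0,0,0],"jaw": 25},
])

```text
clock: 7.25
position: [473.5, 322.5, 13.3]
ee_rot: [0.0, 1.0, -0.0, -0.0]
contact_force: [-0.1, -1.0, -1.7]
gripper_width: 34.4
grasp_force: 59.8
```

Emit:
step_arm([
  {"slide": [0,0,0.3],"dr": [0,0,0],"jaw": 25},
  {"slide": [0,0,0.5],"dr": [0,0,0],"jaw": 25},
  {"slide": [0,0,0.7],"dr": [0,0,0],"jaw": 25},
  {"slide": [0,0,0.9],"dr": [0,0,0],"jaw": 25},
  {"slide": [0,0,1.0],"dr": [0,0,0],"jaw": 25},
  {"slide": [0,0,1.0],"dr": [0,0,0],"jaw": 25},
  {"slide": [0,0,1.0],"dr": [0,0,0],"jaw": 25},
  {"slide": [0,0,1.0],"dr": [0,0,0],"jaw": 25},
])

```text
clock: 8.25
position: [473.6, 322.5, 12.8]
ee_rot: [0.0, 1.0, 0.0, 0.0]
contact_force: [-1.7, -0.7, 5.4]
gripper_width: 34.2
grasp_force: 60.3
```

Contact at 5 N, so the pot is on the floor. Releasing slowly.

Emit:
step_arm([
  {"slide": [0,0,0],"dr": [0,0,0],"jaw": 36},
  {"slide": [0,0,0],"dr": [0,0,0],"jaw": 40},
  {"slide": [0,0,0],"dr": [0,0,0],"jaw": 46},
  {"slide": [0,0,0],"dr": [0,0,0],"jaw": 54},
  {"slide": [0,0,0],"dr": [0,0,0],"jaw": 60},
  {"slide": [0,0,0],"dr": [0,0,0],"jaw": 60},
  {"slide": [0,0,-3],"dr": [0,0,0],"jaw": 60},
  {"slide": [0,0,-10],"dr": [0,0,0],"jaw": 60},
])

```text
clock: 9.25
position: [473.4, 322.3, 22.4]
ee_rot: [0.0, 1.0, -0.0, -0.0]
contact_force: [-0.9, -0.3, -1.0]
gripper_width: 59.9
grasp_force: 0.0
```

Emit:
step_arm([
  {"slide": [0,0,-20],"dr": [0,0,0],"jaw": 64},
  {"slide": [0,0,-45],"dr": [0,0,0],"jaw": 64},
  {"slide": [0,0,-75],"dr": [0,0,0],"jaw": 64},
  {"slide": [0,0,-100],"dr": [0,0,0],"jaw": 64},
  {"slide": [0,0,-118],"dr": [0,0,0],"jaw": 64},
  {"slide": [0,-15,-120],"dr": [0,0,0],"jaw": 64},
  {"slide": [0,-40,-120],"dr": [0,0,0],"jaw": 64},
  {"slide": [0,-60,-120],"dr": [0,0,0],"jaw": 64},
])

```text
clock: 10.25
position: [472.6, 259.7, 141.3]
ee_rot: [0.001, 1.0, -0.001, -0.001]
contact_force: [0.0, -1.0, 0.6]
gripper_width: 64.3
grasp_force: 0.0
```

```bash
python3 look.py w4 473.5 322.5 48; python3 -c "
import cv2
from bench import optics
im=optics.get_image('side');w=cv2.imread('pics/w4.png')
a=cv2.resize(im[140:220,190:290],(400,320));b=cv2.resize(w,(400,300))
cv2.imwrite('pics/c4.png',cv2.hconcat([a[:300],b]))"
```

```text
[[ -1.     0.    -0.   472.64]
 [  0.     1.    -0.   259.73]
 [  0.    -0.    -1.   141.34]] [ 0.8   0.33 -0.33 -0.   -0.92 -2.37]
expected px [411. 245.]
```

View pics/c4.png

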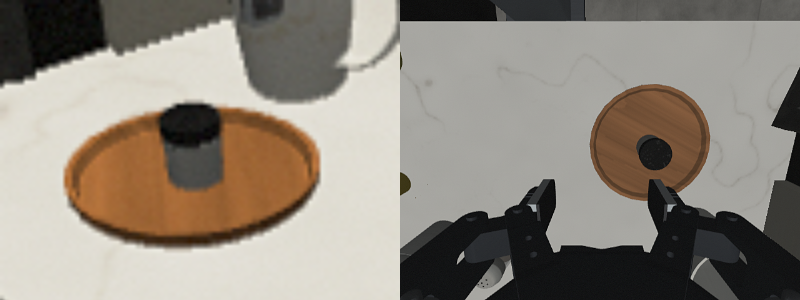

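The first pot stands upright on the round tray (lid at crop pixel (190,125) from the side). Now on to pot B.

Emit:
step_arm([
  {"slide": [1,-20,0],"dr": [0,0,0],"jaw": 64},
  {"slide": [4,-65,0],"dr": [0,0,0],"jaw": 64},
  {"slide": [8,-120,0],"dr": [0,0,0],"jaw": 64},
  {"slide": [12,-175,0],"dr": [0,0,0],"jaw": 64},
  {"slide": [16,-230,0],"dr": [0,0,0],"jaw": 64},
  {"slide": [19,-280,0],"dr": [0,0,0],"jaw": 64},
  {"slide": [21,-318,0],"dr": [0,0,0],"jaw": 64},
  {"slide": [22,-332,0],"dr": [0,0,0],"jaw": 64},
])

```text
clock: 11.35
position: [450.5, -71.6, 142.1]
ee_rot: [0.002, 1.0, -0.0, -0.0]
contact_force: [0.0, 0.4, 0.0]
gripper_width: 63.9
grasp_force: 0.0
```

```bash
python3 look.py w5 451 -72 43
```

```text
[[ -1.     0.    -0.   450.5 ]
 [  0.     1.    -0.   -71.57]
 [  0.    -0.    -1.   142.14]] [ 0.2   0.19 -0.52  0.   -0.86 -1.77]
expected px [322. 242.]
```

View pics/w5.png

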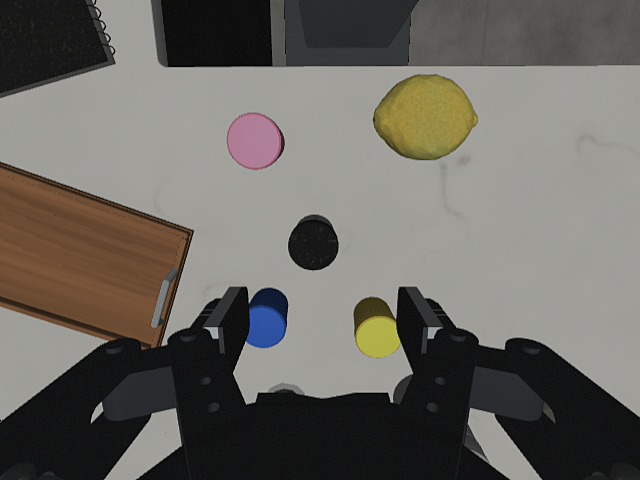

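Pot B's lid is at (313,242), so I shift 6 mm to −y. Pink (255,141), blue (268,318) and yellow (377,330) are clear of the finger line.

Emit:
step_arm([
  {"slide": [0,-3,20],"dr": [0,0,0],"jaw": 64},
  {"slide": [0,-6,50],"dr": [0,0,0],"jaw": 64},
  {"slide": [0,-6,82],"dr": [0,0,0],"jaw": 64},
  {"slide": [0,-6,107],"dr": [0,0,0],"jaw": 64},
  {"slide": [0,-6,122],"dr": [0,0,0],"jaw": 64},
  {"slide": [0,-6,130],"dr": [0,0,0],"jaw": 64},
  {"slide": [0,-6,134],"dr": [0,0,0],"jaw": 64},
  {"slide": [0,-6,134],"dr": [0,0,0],"jaw": 64},
])

```text
clock: 12.4
position: [451.6, -75.3, 8.5]
ee_rot: [-0.0, 1.0, 0.0, 0.0]
contact_force: [0.0, -0.3, 0.3]
gripper_width: 64.0
grasp_force: 0.0
```

Emit:
step_arm([
  {"slide": [0,0,0],"dr": [0,0,0],"jaw": 50},
  {"slide": [0,0,0],"dr": [0,0,0],"jaw": 42},
  {"slide": [0,0,0],"dr": [0,0,0],"jaw": 38},
  {"slide": [0,0,0],"dr": [0,0,0],"jaw": 30},
  {"slide": [0,0,0],"dr": [0,0,0],"jaw": 25},
  {"slide": [0,0,0],"dr": [0,0,0],"jaw": 25},
  {"slide": [0,0,0],"dr": [0,0,0],"jaw": 25},
  {"slide": [0,0,0],"dr": [0,0,0],"jaw": 25},
])

```text
clock: 13.4
position: [451.6, -75.8, 8.8]
ee_rot: [0.0, 1.0, -0.0, 0.0]
contact_force: [-0.9, -2.7, 6.2]
gripper_width: 34.3
grasp_force: 59.2
```

Emit:
step_arm([
  {"slide": [0,0,-15],"dr": [0,0,0],"jaw": 25},
  {"slide": [0,0,-45],"dr": [0,0,0],"jaw": 25},
  {"slide": [0,0,-80],"dr": [0,0,0],"jaw": 25},
  {"slide": [-4,-30,-98],"dr": [0,0,0],"jaw": 25},
  {"slide": [-9,-70,-100],"dr": [0,0,0],"jaw": 25},
  {"slide": [-14,-115,-100],"dr": [0,0,0],"jaw": 25},
  {"slide": [-19,-150,-100],"dr": [0,0,0],"jaw": 25},
  {"slide": [-21,-165,-100],"dr": [0,0,0],"jaw": 25},
])

```text
clock: 14.4
position: [472.0, -241.8, 107.6]
ee_rot: [0.001, 1.0, 0.0, -0.0]
contact_force: [0.2, -0.8, -1.4]
gripper_width: 34.3
grasp_force: 59.9
```

```bash
python3 look.py w6 477 -276 5
```

```text
[[  -1.      0.     -0.    471.97]
 [   0.      1.      0.   -241.79]
 [   0.      0.     -1.    107.58]] [-0.17  0.35 -0.39  0.   -0.83 -1.4 ]
expected px [276. 247.]
```

View pics/w6.png

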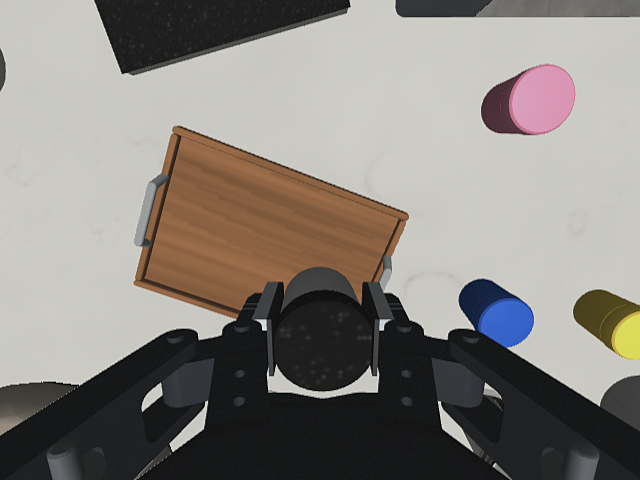

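The pot is held upright at (322,340). The tray centre is at about (271,248), 4 mm further to −y than expected. Nothing is in the way, so I'm lowering.

Emit:
step_arm([
  {"slide": [-2,-15,0],"dr": [0,0,0],"jaw": 25},
  {"slide": [-5,-34,12],"dr": [0,0,0],"jaw": 25},
  {"slide": [-5,-37,35],"dr": [0,0,0],"jaw": 25},
  {"slide": [-5,-37,58],"dr": [0,0,0],"jaw": 25},
  {"slide": [-5,-37,75],"dr": [0,0,0],"jaw": 25},
  {"slide": [-5,-37,86],"dr": [0,0,0],"jaw": 25},
  {"slide": [-5,-37,91],"dr": [0,0,0],"jaw": 25},
  {"slide": [-5,-37,92],"dr": [0,0,0],"jaw": 25},
])

```text
clock: 15.45
position: [477.5, -277.6, 16.2]
ee_rot: [0.0, 1.0, -0.0, 0.0]
contact_force: [-0.5, 0.0, -0.9]
gripper_width: 34.6
grasp_force: 60.0
```

Emit:
step_arm([
  {"slide": [0,0,0.3],"dr": [0,0,0],"jaw": 25},
  {"slide": [0,0,0.5],"dr": [0,0,0],"jaw": 25},
  {"slide": [0,0,0.8],"dr": [0,0,0],"jaw": 25},
  {"slide": [0,0,1],"dr": [0,0,0],"jaw": 25},
  {"slide": [0,0,1],"dr": [0,0,0],"jaw": 25},
  {"slide": [0,0,1],"dr": [0,0,0],"jaw": 25},
  {"slide": [0,0,1],"dr": [0,0,0],"jaw": 25},
  {"slide": [0,0,1],"dr": [0,0,0],"jaw": 25},
])

```text
clock: 16.45
position: [477.3, -277.5, 15.3]
ee_rot: [0.0, 1.0, 0.0, -0.0]
contact_force: [0.9, 0.6, -1.3]
gripper_width: 34.6
grasp_force: 60.0
```

Emit:
step_arm([
  {"slide": [0,0,0.2],"dr": [0,0,0],"jaw": 25},
  {"slide": [0,0,0.4],"dr": [0,0,0],"jaw": 25},
  {"slide": [0,0,0.6],"dr": [0,0,0],"jaw": 25},
  {"slide": [0,0,0.8],"dr": [0,0,0],"jaw": 25},
  {"slide": [0,0,1],"dr": [0,0,0],"jaw": 25},
  {"slide": [0,0,1.2],"dr": [0,0,0],"jaw": 25},
  {"slide": [0,0,1.2],"dr": [0,0,0],"jaw": 25},
  {"slide": [0,0,1.2],"dr": [0,0,0],"jaw": 25},
])

```text
clock: 17.45
position: [477.3, -277.5, 14.1]
ee_rot: [0.0, 1.0, -0.0, 0.0]
contact_force: [-0.1, 0.2, -1.5]
gripper_width: 34.7
grasp_force: 60.0
```

Emit:
step_arm([
  {"slide": [0,0,0.2],"dr": [0,0,0],"jaw": 25},
  {"slide": [0,0,0.4],"dr": [0,0,0],"jaw": 25},
  {"slide": [0,0,0.5],"dr": [0,0,0],"jaw": 25},
  {"slide": [0,0,0.6],"dr": [0,0,0],"jaw": 25},
  {"slide": [0,0,0.7],"dr": [0,0,0],"jaw": 25},
  {"slide": [0,0,0.7],"dr": [0,0,0],"jaw": 25},
  {"slide": [0,0,0.7],"dr": [0,0,0],"jaw": 25},
  {"slide": [0,0,0.7],"dr": [0,0,0],"jaw": 25},
])

```text
clock: 18.45
position: [477.4, -277.6, 13.8]
ee_rot: [0.0, 1.0, -0.0, 0.0]
contact_force: [-0.9, 0.6, 5.5]
gripper_width: 34.4
grasp_force: 60.2
```

Contact at about 5 N. Releasing and retreating.

Emit:
step_arm([
  {"slide": [0,0,0],"dr": [0,0,0],"jaw": 36},
  {"slide": [0,0,0],"dr": [0,0,0],"jaw": 40},
  {"slide": [0,0,0],"dr": [0,0,0],"jaw": 46},
  {"slide": [0,0,0],"dr": [0,0,0],"jaw": 54},
  {"slide": [0,0,0],"dr": [0,0,0],"jaw": 60},
  {"slide": [0,0,0],"dr": [0,0,0],"jaw": 60},
  {"slide": [0,0,-3],"dr": [0,0,0],"jaw": 60},
  {"slide": [0,0,-10],"dr": [0,0,0],"jaw": 60},
])

```text
clock: 19.45
position: [477.1, -277.5, 23.5]
ee_rot: [0.0, 1.0, 0.0, -0.0]
contact_force: [-0.9, 0.6, -0.1]
gripper_width: 59.9
grasp_force: 0.0
```

Emit:
step_arm([
  {"slide": [0,0,-20],"dr": [0,0,0],"jaw": 60},
  {"slide": [0,0,-45],"dr": [0,0,0],"jaw": 60},
  {"slide": [0,0,-75],"dr": [0,0,0],"jaw": 60},
  {"slide": [0,0,-105],"dr": [0,0,0],"jaw": 60},
  {"slide": [0,0,-130],"dr": [0,0,0],"jaw": 60},
  {"slide": [0,0,-145],"dr": [0,0,0],"jaw": 60},
  {"slide": [0,0,-150],"dr": [0,0,0],"jaw": 60},
  {"slide": [0,0,-150],"dr": [0,0,0],"jaw": 60},
])

```text
clock: 20.45
position: [477.0, -277.4, 173.0]
ee_rot: [0.0, 1.0, 0.0, -0.0]
contact_force: [-0.2, -0.7, -0.6]
gripper_width: 60.4
grasp_force: 0.0
```

```bash
python3 look.py w7 477 -278 48; python3 -c "
import cv2
from bench import optics
im=optics.get_image('side');w=cv2.imread('pics/w7.png')
cv2.imwrite('pics/c7.png',cv2.hconcat([cv2.resize(im[140:380,190:510],(400,300)),cv2.resize(w,(400,300))]))"
```

```text
[[  -1.      0.     -0.    477.02]
 [   0.      1.      0.   -277.37]
 [   0.      0.     -1.    173.01]] [-0.23  0.31 -0.26 -0.   -1.   -1.34]
expected px [321. 233.]
```

View pics/c7.png

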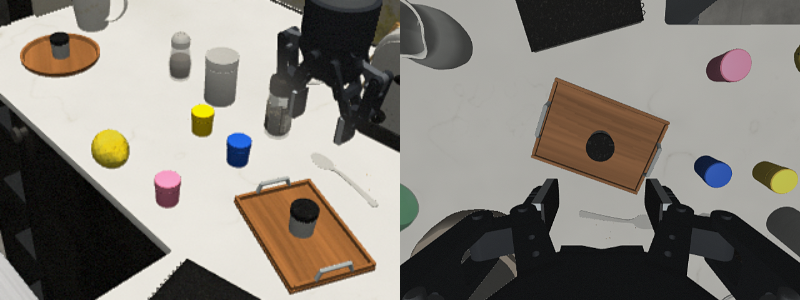

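Both pots stand upright, one in each tray: (60,45) on the round one and (304,215) on the rectangular one. The gripper is clear and the look-alikes haven't moved, so I'm handing in.

```bash
python3 -c "
from bench import arm
print(arm.job_done())"
```

```text
the job is handed in; nothing more can be done
None
```

The job is handed in: one pot stands upright on the round tray (placed first), the other on the rectangular tray. The gripper is clear and the look-alikes were left alone. Placing finished at about 20 s of the 58 s allowed.

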